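# Hang the size tag with the S-hook

## Task

Take the S-hook off the rail by its black grip, pass its lower point through the small hole in the size tag's strap, lift the tag out of its stand with it and hang the hook back over the rail with the tag hanging from it. Be gentle with the tag: feel for the hole instead of forcing the hook against it, and do not touch the tag with the gripper. Leave the other things where they are.

Things in the scene. Friction and masses are not known exactly. Their poses are not given: they have to be found in the camera images.
- rail_mid (a point): Point on the centre line of the hanging rail's bar, 275 mm above the table. The bar is a straight level 8 mm steel rod along this frame's y, fixed: from an end knob (13 mm) at y = -80 mm, nearest the robot, to its post at y = +85 mm. Frame x is level and points towards the tag stand's side (to the robot's right), z up.
- hook_grip (a point): Centre of the S-hook's black grip, a block 14 (x) x 12 (y) x 36 mm (z): pinch it across y, from above. Axes are the hook's own: z up as it hangs, x to the robot's right. The 50 g hook, of 5 mm rod, lies in its x-z plane (y = 0). At the start it hangs on the bar, the grip 32 mm to the right of (+x) the bar's axis, its centre 37 mm lower.
- hook: The S-hook; origin at the inside top of its upper bend (-32, +41 mm in x, z from the grip's centre), same axes. The upper bend opens downward: rod centre line from its end (-49, +21) over the top (-32, +43.5) to the shoulder (-6, +31), then down to the grip. Hung, this origin rests on top of the bar.
- hook_bend (a point): Bottom of the hook's lower bend, on the rod's centre line; (-32, -73.5) mm in x, z from the grip's centre, same axes. The rod comes down from (-6, -32) to (-44, -57) and (-45, -65), turns through this bottom, (-26, -70), and rises to the point. A thing hung on the hook comes to lie here.
- hook_point (a point): Round end (centre of its 5 mm ball) of the lower bend, (-6, -56) mm in x, z from the grip's centre, same axes. The last 24 mm of rod up to it are straight and rise 35 degrees towards +x, so the lower bend opens upward on the +x side.
- tag_rivet (a point): Rivet of the size tag, in mid-thickness of its strap; the axes are the tag's: y along its width, z up, x through it, to the robot's right. A steel strap 28 mm wide, 4 mm thick turns about it in the y-z plane. Along the strap it reaches 12 mm below and 77 mm above the rivet; its hole, 12 wide x 18 high, is centred 60 mm above. This frame does not turn with the strap.
- tag: Size tag: aluminium plate 70 x 70 x 4 mm with blank card, upright in the stand; origin at the middle of its lower edge; rivet 55 mm up and 4.5 mm to the card's side (-x). The strap leans to +y or -y up to 0.7 rad from the tag's z: THE LEAN IS NOT REPORTED, feel or see it. It is stiff (0.15 N m turns it) and stays as set. 150 g in all, some tags lighter or heavier.
- stand: Fixed aluminium tag stand; origin under the centre of its 100 x 110 x 8 mm base, x level to the robot's right, z up. On it a pocket 7 (x) by 74 mm (y), centred, open above: the wall on the -x (card) side and the end walls reach 46 mm, the +x wall 60 mm above the table. The tag's lower edge rests 8 mm above the table.
- rail: The hanging rail; origin on the table under rail_mid, same axes. One 14 mm post at y = +85 mm, on a foot 110 x 60 x 12 mm there. (The room also has a fixed coat hanger over the table: upright in the world plane y = 0.04, from x = 0.15 to 0.61, lower edge 0.76 above the table. Keep a high elbow clear of it: cross below it with the arm stretched out.)
- beeswax: Bystander: low round pot, 69 mm wide, 41 mm high; origin under its centre.
- spool: Bystander: white thread spool, 40 mm wide, 55 mm high; origin under its centre.
- tape_measure: Bystander: small coiled tape measure, 53 x 54 x 19 mm; origin under its centre.

How it is judged:
By the outcome, as a careful person would: the job done as asked, in the order asked, and still so for the second after the job is handed in, with the robot touching nothing.
It also fails if it takes over 72 s, if anything falls off the work surface, if the arm or the gripper's body presses on something with over 40 N, if the wrist force passes 120 N, or if a joint passes its speed limit or range.

## Robot

A 6-joint arm with a two-finger parallel gripper is mounted at the origin on a cart in front of the work surface, level with it; the furniture and walls round the work are solid. World frame = base frame: x ahead of the robot, y to its left, z up, the work surface at z = 0. Lengths are in m, angles in rad, forces in N, time in s.
With the tool pointing down it reaches from about 0.35 to 0.775 m from the base axis. Payload 5.5 kg.
Tool frame: the origin (TCP) lies at the very end of the fingers, on their centre line; the grasp point (between the pads) lies 19 mm behind it (grip_point_offset is the distance from the TCP to the grasp point, in m); z points along the fingers, y is the direction in which the jaws open and shut (so a half turn about z gives the same grasp; the last joint's range is limited). The gripper opens to 85 mm and grips with 20 to 120 N. Pads are 22 mm wide; open, the fingers measure 114 mm over their backs; the gripper's body (76 mm by 85 mm) begins 54 mm behind the grasp point. The pads swing forward as they close: fully open they stand 13 mm farther back than shut.
Start: joints at [1.182, 0.313, 0.046, 1.304, 0, 1.431], TCP at [0.142, 0.557, 0.231] pointing down, gripper open.
Joint ranges: [-2.76, 2.76], [-0.86, 1.69], [-1.03, 1.26], [-2.2, 2.34], [-1.47, 1.5], [-3.14, 3.14]. Speed limits (rad/s): [2.57, 2.57, 3.14, 3.14, 3.14, 3.14].

## Interface

Orientations are given as a unit quaternion [w, x, y, z].
In Python, from workcell import * gives the robot as it stands.
- The arm moves only by the shell command python3 -m crank 'ROWS' [OPENING] [FORCE]. ROWS is a JSON object of lists of equal length, an entry for each row: "travel": the shift along the tool's x, y, z in units of 40 mm (1.0 is 40 mm), a list of three; "turn": the turn about the tool's z in rad. In form: {"travel": [[x, y, z], ...], "turn": [turn, ...]}. A call has 1 to 5 rows; each row is the pose to reach, as a shift and turn from the pose commanded when the call began, along the tool's axes at that moment; what a row does not reach only later rows make up. A row lasts 1/12 s, in which the tool goes at most 41.7 mm and 7.16 degrees, less where a joint would pass 70% of its speed; a pose out of reach is approached as far as the arm can. A call with a gripper value outside its range is refused whole. OPENING is the finger opening in mm, from 0 to 85.4, set as the call begins (- or left out, the last holds). The fingers move at their own pace and stop on an object; FORCE is the grip in N (left out, the last holds). Time passes only in rows, so rows that repeat a pose let the fingers close. It gives the time, the measured TCP pose, the force and the opening at its end, in the units of the state.
- get_state(): the state, without advancing time (a new reading comes with each control period).
- read_camera(name): name is "side" or "top"; returns a dict with "image" (384x512x3 uint8, red, green, blue), "K" (3x3 intrinsics, pixels), "R" (3x3) and "t" (3): a world point X has camera coordinates R X + t. Camera axes: x right, y down, z forward; pixel columns grow to the right and rows downward; lengths in m; the calibration is good to about 2 mm. A picture is of the moment at which its call begins. There is no depth.
- hand_in(): hands the job in, once; it reports no verdict.
The state is a dict: "clock": time; "joint_pos": joint angles; "qvel": joint speeds; "tau": joint torques, N m; "tcp_pos": TCP position; "orientation": TCP orientation; "wrist_force": force on the tool from outside, world axes, zero at the start; "ft_torque": the same for the moment, N m; "finger_gap": finger opening in m.
Only numpy, scipy, OpenCV 4.12 (cv2) and the standard library are available. Lean on these libraries where they do the work, as an engineer would, in place of code of your own. Each camera call takes 0.05 s, during which the arm holds its last target. There are 200 camera calls.

## Working session

There is one attempt and no reset: what is moved stays moved. The work goes in short steps, Python scripts to look and compute and a shell command to move; the robot and the scene stay as the last step left them, time stands still between calls to the robot, and variables do not carry over. Pictures are saved under pics/ and viewed, about 8 in all and at most 12, crops included, and the job is handed in when it is done.

```bash
ls; mkdir -p pics
python3 - <<'E'
from workcell import *
import cv2,numpy as np
s=get_state();print(s)
for n in("side","top"):
    c=read_camera(n);cv2.imwrite(f"pics/{n}0.png",c["image"][:,:,::-1]);print(n,c["K"].tolist(),c["R"].round(4).tolist(),c["t"].round(4).tolist(),(-c["R"].T@c["t"]).round(3))
a=cv2.imread("pics/side0.png");b=cv2.imread("pics/top0.png")
cv2.imwrite("pics/a.png",cv2.resize(a,(800,600),interpolation=cv2.INTER_CUBIC));cv2.imwrite("pics/b.png",cv2.resize(b,(800,600),interpolation=cv2.INTER_CUBIC))
E
```

```text
pics
{'clock': 0.0, 'joint_pos': array([ 1.18240247e+00,  3.14027459e-01,  4.49843322e-02,  1.30360620e+00,
       -3.22248242e-05,  1.43117894e+00]), 'qvel': array([0.00086917, 0.00062982, 0.00012277, 0.0004077 , 0.00069841,
       0.0003642 ]), 'tau': array([ 5.11730195e-04, -4.80630362e+01,  2.98530149e+01,  1.94005662e-02,
       -5.91587263e-05, -1.52090240e-05]), 'tcp_pos': array([0.141408  , 0.55681203, 0.23039567]), 'orientation': array([-2.26214911e-04,  1.24067650e-01,  9.92273329e-01, -8.98601266e-04]), 'wrist_force': array([ 0.00117795, -0.89889441, -0.30412997]), 'ft_torque': array([0.00211183, 0.00197336, 0.02340102]), 'finger_gap': 0.0851707433831303}
side [[421.9548350998725, 0.0, 259.75500742321094], [0.0, 421.9548350998725, 192.03811025080554], [0.0, 0.0, 1.0]] [[0.7879, -0.6158, -0.0071], [-0.371, -0.4654, -0.8036], [0.4915, 0.6357, -0.5952]] [-0.2256, 0.539, 0.4707] [ 0.146 -0.187  0.712]
top [[479.5665929432947, 0.0, 252.68614011802754], [0.0, 479.5665929432947, 204.10711264793682], [0.0, 0.0, 1.0]] [[0.0191, -0.9997, 0.0161], [-0.9913, -0.021, -0.1301], [0.1304, -0.0135, -0.9914]] [0.3151, 0.605, 1.1816] [0.44  0.344 1.245]
```

View pics/a.png

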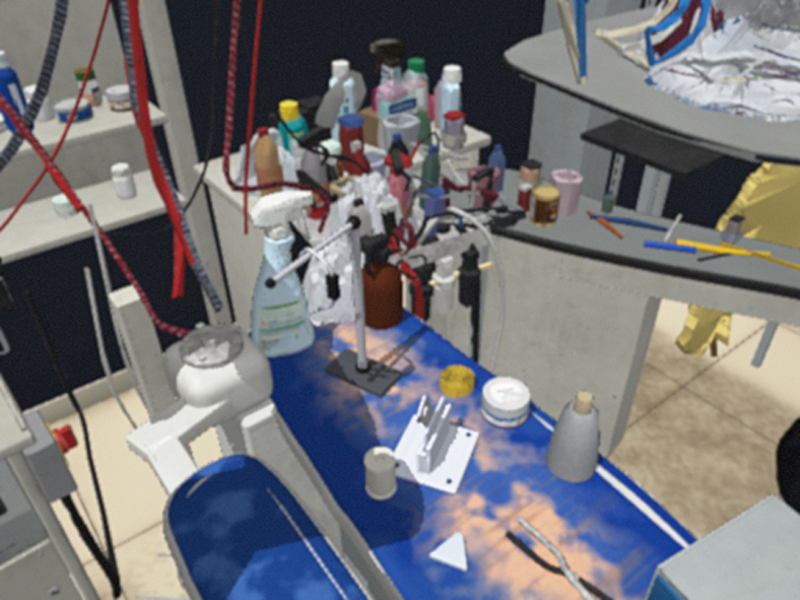

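View pics/b.png

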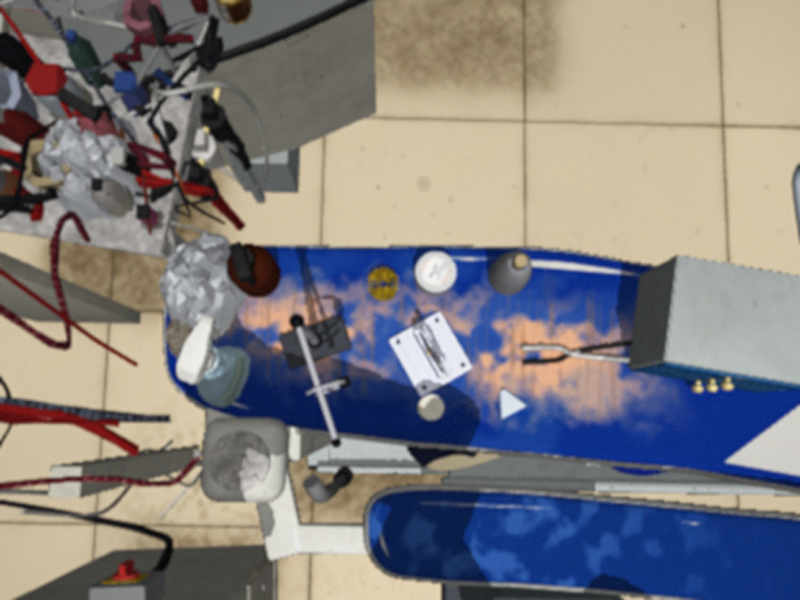

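Two pictures so far. The side view shows the rail's bar from its knob at about (270,283) to the post at (355,225), and the stand near (437,445), in 800x600 pixels. The top view shows the bar from (337,440) to (297,322) and the stand at (430,348). I'll put enlarged crops of both in one picture.

Run:
```python
import cv2,numpy as np
a=cv2.imread("pics/side0.png");b=cv2.imread("pics/top0.png")
def crop(im,x,y,w,h,W,H): return cv2.resize(im[y:y+h,x:x+w],(W,H),interpolation=cv2.INTER_CUBIC)
# scale 5 each: 80x60
o=np.vstack([np.hstack([crop(a,165,130,80,60,400,300),crop(a,245,245,80,60,400,300)]),np.hstack([crop(b,160,195,100,75,400,300),crop(b,240,190,80,60,400,300)])])
cv2.imwrite("pics/c.png",o)
```

```text
(no output)
```

View pics/c.png

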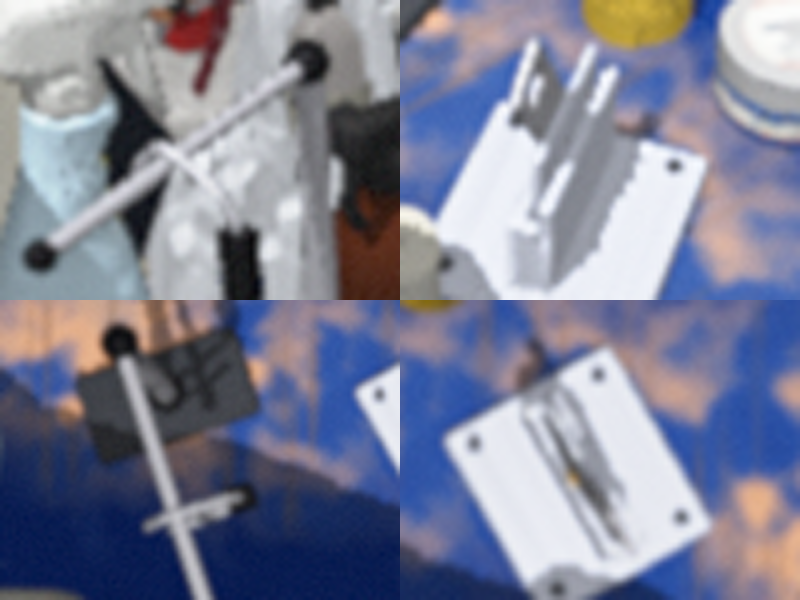

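The bar and hook crossing, the grip and the stand base corners are visible. In the side crop the hook crosses the bar at raw (197,163), and in the top crop at (204,249). Now I'll fit poses and overlay the model.

```bash
cat > h.py <<'E'
import numpy as np,cv2
from workcell import *
import pickle,os
def cam(n): 
    c=read_camera(n);c={k:np.array(c[k]) for k in("image","K","R","t")};return c
def proj(c,X):
    X=np.atleast_2d(X);p=(c["R"]@X.T).T+c["t"];p=p@c["K"].T;return p[:,:2]/p[:,2:]
def onz(c,uv,z):
    uv=np.atleast_2d(uv);d=(c["R"].T@np.linalg.inv(c["K"])@np.c_[uv,np.ones(len(uv))].T).T
    C=-c["R"].T@c["t"];return C+d*((z-C[2])/d[:,2])[:,None]
def tri(c1,u1,c2,u2):
    P=[c["K"]@np.c_[c["R"],c["t"]] for c in(c1,c2)]
    X=cv2.triangulatePoints(P[0],P[1],np.array(u1,float),np.array(u2,float)).ravel();return X[:3]/X[3]
def Rz(a): return np.array([[np.cos(a),-np.sin(a),0],[np.sin(a),np.cos(a),0],[0,0,1]])
E
python3 - <<'E'
from h import *
s=cam("side");t=cam("top");pickle.dump((s,t),open("c0.pkl","wb"))
print("knob",onz(s,(173,181.4),.275),onz(t,(215.7,281.6),.275),tri(s,(173,181.4),t,(215.7,281.6)))
print("post",onz(s,(226.6,142.4),.275),onz(t,(190,205.5),.28),tri(s,(226.6,142.4),t,(190,205.5)))
print("cross",onz(s,(197,162),.28),onz(t,(204.5,249.3),.28))
print("grip top",onz(t,(221.7,244),.257),onz(s,(213,176.5),.257))
c=onz(t,[(248.6,217.6),(282.4,199.4),(302.4,235)],.008);print(c,np.linalg.norm(np.diff(c,axis=0),axis=1))
E
```

```text
knob [[0.40433579 0.40210294 0.275     ]] [[0.4096849  0.40126696 0.275     ]] [0.40760528 0.40233462 0.27377405]
post [[0.55951843 0.45783482 0.275     ]] [[0.56099607 0.45737025 0.28      ]] [0.56105604 0.45842212 0.27431552]
cross [[0.4684813  0.42405217 0.28      ]] [[0.47325816 0.42522076 0.28      ]]
grip top [[0.48559356 0.39224919 0.257     ]] [[0.48268047 0.3931668  0.257     ]]
[[0.56682053 0.33672026 0.008     ]
 [0.61633496 0.24955335 0.008     ]
 [0.52452454 0.19679303 0.008     ]] [0.10024844 0.10589052]
```

```bash
cat >> h.py <<'E'
SC=np.array([.5457,.2668,0]);SA=-1.05
def st(p): return SC+(Rz(SA)@np.atleast_2d(p).T).T   # stand frame (m)
def strap(l,x=-.0045):
    r=np.array([x,0,.063]);ez=np.array([0,np.sin(l),np.cos(l)]);ey=np.array([0,np.cos(l),-np.sin(l)])
    o=[r+a*ey+b*ez for a,b in((-.014,-.012),(.014,-.012),(.014,.077),(-.014,.077))]
    h=[r+.006*np.cos(q)*ey+(.06+.009*np.sin(q))*ez for q in np.linspace(0,6.28,16)]
    return st(o),st(h)
def crop(im,x,y,w,h,k): return cv2.resize(im[y:y+h,x:x+w],(w*k,h*k),interpolation=cv2.INTER_CUBIC)
E
python3 - <<'E'
from h import *
s,t=pickle.load(open("c0.pkl","rb"))
out=[]
for c,(x,y,w,h) in((s,(245,240,66,75)),(t,(240,190,66,75))):
    base=crop(c["image"][:,:,::-1],x,y,w,h,6)
    im=base.copy()
    def L(X,col): cv2.polylines(im,[np.int32((proj(c,X)-[x,y]+.5)*6)],True,col,1)
    L(st([[-.05,-.055,.008],[.05,-.055,.008],[.05,.055,.008],[-.05,.055,.008]]),(0,255,255))
    for xx in(-.002,.002): L(st([[xx,-.035,.008],[xx,.035,.008],[xx,.035,.078],[xx,-.035,.078]]),(0,255,0))
    for l,col in((-.6,(0,0,255)),(0,(255,0,255)),(.6,(255,128,0))):
        o,hh=strap(l);L(o,col);L(hh,col)
    out.append(im)
o=np.hstack(out);cv2.imwrite("pics/d.png",o);print(o.shape)
E
```

```text
(450, 792, 3)
```

View pics/d.png

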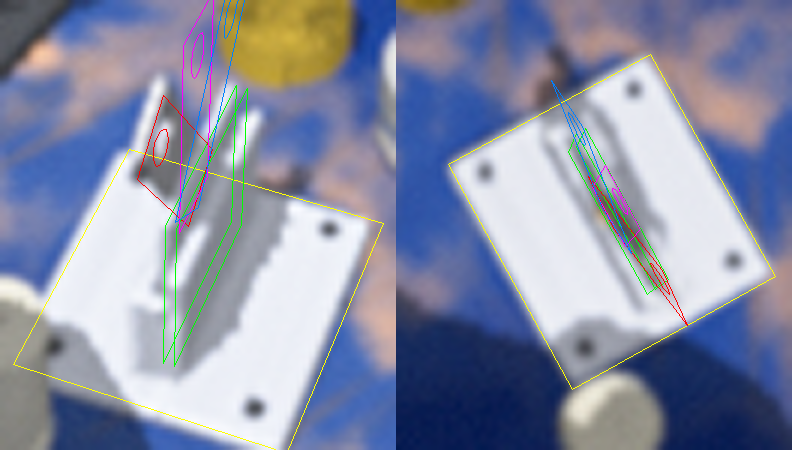

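Run:
```python
from h import *
s,t=pickle.load(open("c0.pkl","rb"))
out=[]
c=s;x,y,w,h=260,246,33,40;k=12
for ls in([],[-.35,-.5]):
    im=crop(c["image"][:,:,::-1],x,y,w,h,k)
    def L(X,col): cv2.polylines(im,[np.int32((proj(c,X)+[-2.2,.8]-[x,y]+.5)*k)],True,col,1)
    if ls:
      for xx in(-.002,.002): L(st([[xx,-.035,.008],[xx,.035,.008],[xx,.035,.078],[xx,-.035,.078]]),(0,255,0))
    for l,col in zip(ls,((0,0,255),(255,0,255))):
        for xx in(-.0025,-.0065):
            o,hh=strap(l,xx);L(o,col);L(hh,col)
    out.append(im)
o=np.hstack(out);cv2.imwrite("pics/e.png",o);print(o.shape)
```

```text
(480, 792, 3)
```

View pics/e.png

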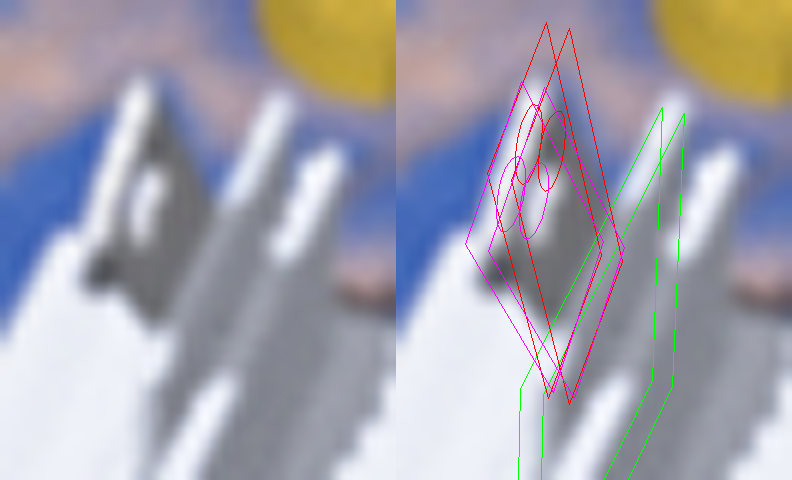

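The strap leans towards -y by about 0.5 rad: its apex is at crop (140,80) and its hole at (150,208), which fits the magenta -0.5 outline. Five pictures viewed. The first goal is above the grip.

```bash
cat >> h.py <<'E'
from scipy.spatial.transform import Rotation as Ro
def tool():
    s=get_state();q=s["orientation"];R=Ro.from_quat([*q[1:],q[0]]).as_matrix();return s,R
def go(P,ang):
    s,R=tool();d=R.T@(np.array(P)-s["tcp_pos"])/.04
    a=np.arctan2(R[1,1],R[0,1]);print("travel",d.round(3),"turn",round(-(ang-a),3),"tcp",s["tcp_pos"].round(4),"ang",round(a,4),"F",s["wrist_force"].round(2),"t",round(s["clock"],2),"gap",s["finger_gap"].round(4))
E
python3 -c "
from h import *
go([.483,.3935,.335],.351)"
```

```text
Traceback (most recent call last):
  File "h.py", line 28, in go
    a=np.arctan2(R[1,1],R[0,1]);print("travel",d.round(3),"turn",round(-(ang-a),3),"tcp",s["tcp_pos"].round(4),"ang",round(a,4),"F",s["wrist_force"].round(2),"t",round(s["clock"],2),"gap",s["finger_gap"].round(4))
                                                                                                                                                                                            ^^^^^^^^^^^^^^^^^^^^^
AttributeError: 'float' object has no attribute 'round'
```

Up first, then across.

```bash
sed -i 's/s\["finger_gap"\].round(4)/round(s["finger_gap"],4)/' h.py
python3 -m crank '{"travel": [[0,0,-1],[0,0,-2],[0,0,-2.75],[0,0,-2.75]], "turn": [0.12,0.24,0.36,0.48]}' 40 30
python3 -c "
from h import *
go([.483,.3935,.335],.351)"
```

```text
clock: 0.53
tcp_pos: [0.1422, 0.5589, 0.3482]
orientation: [0.0, 0.359, 0.933, 0.005]
wrist_force: [0.7, -0.3, 1.3]
finger_gap: 0.0405
travel [-9.095  2.639  0.323] turn 0.485 tcp [0.1422 0.5589 0.3482] ang 0.8361 F [ 0.68 -0.29  1.26] t 0.53 gap 0.0405
```

```bash
python3 -m crank '{"travel": [[-0.8,0.25,0],[-1.7,0.5,0],[-2.6,0.75,0],[-3.5,1.0,0],[-4.4,1.3,0]], "turn": [0.12,0.24,0.36,0.485,0.485]}'
python3 -c "
from h import *
go([.483,.3935,.335],.351)"
```

```text
clock: 0.95
tcp_pos: [0.3085, 0.4779, 0.3414]
orientation: [-0.0, 0.572, 0.82, -0.0]
wrist_force: [0.1, 1.0, 0.4]
finger_gap: 0.0399
travel [-3.485  3.367  0.159] turn 0.001 tcp [0.3085 0.4779 0.3414] ang 0.3524 F [0.07 1.   0.43] t 0.95 gap 0.0399
```

```bash
python3 -m crank '{"travel": [[-0.7,0.65,0],[-1.4,1.3,0],[-2.1,2.0,0],[-2.8,2.7,0.1],[-3.48,3.37,0.16]], "turn": [0,0,0,0,0]}'
python3 -m crank '{"travel": [[0,0,0],[0,0,0],[0,0,0]], "turn": [0,0,0]}'
python3 - <<'E'
from h import *
go([.483,.3935,.222],.351)
s,t=cam("side"),cam("top");pickle.dump((s,t),open("c1.pkl","wb"))
o=np.hstack([crop(s["image"][:,:,::-1],150,95,98,130,4),crop(t["image"][:,:,::-1],150,180,98,130,4)]);cv2.imwrite("pics/f.png",o)
E
```

```text
clock: 1.37
tcp_pos: [0.4842, 0.3944, 0.3346]
orientation: [-0.0, 0.57, 0.821, 0.0]
wrist_force: [0.6, 0.7, 0.5]
finger_gap: 0.0398
clock: 1.62
tcp_pos: [0.4824, 0.3954, 0.3344]
orientation: [-0.0, 0.571, 0.821, -0.0]
wrist_force: [-0.9, -0.1, -0.9]
finger_gap: 0.0398
travel [-0.049  0.003  2.811] turn 0.005 tcp [0.4824 0.3954 0.3344] ang 0.3561 F [-0.87 -0.07 -0.9 ] t 1.62 gap 0.0398
```

View pics/f.png

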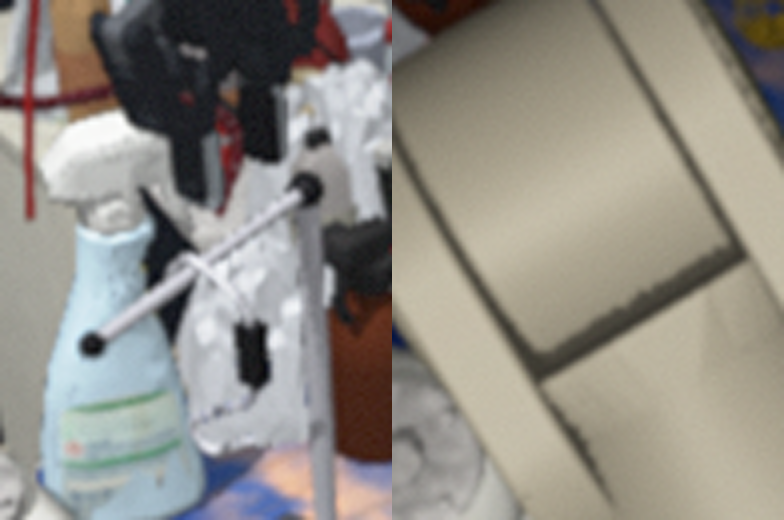

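The side crop shows the grip at (253,355) and the finger tips around (195,205) and (262,158), right above the bar's right side. The arm hides the top view.

Run:
```python
from h import *
s,t=pickle.load(open("c1.pkl","rb"))
print(onz(s,(213.0,183.5),.238))
st_,R=tool();y=R[:,1];T=st_["tcp_pos"]
for d in(-.02,0,.02): print((proj(s,T+d*y)-[150,95])*4)
```

```text
[[0.4836145 0.3971554 0.238    ]]
[[205.93285986 199.89085231]]
[[233.31567488 180.58635079]]
[[259.73081063 161.96404963]]
```

```bash
python3 -m crank '{"travel": [[0,0.04,0.6],[0,0.04,1.2],[0,0.04,1.8],[0,0.04,2.3],[0,0.04,2.55]], "turn": [0,0,0,0,0]}'
python3 -m crank '{"travel": [[0,0,0.1],[0,0,0.2],[0,0,0.26],[0,0,0.26],[0,0,0.26]], "turn": [0,0,0,0,0]}'
python3 - <<'E'
from h import *
go([.484,.396,.222],.351)
s=cam("side");cv2.imwrite("pics/g.png",crop(s["image"][:,:,::-1],150,95,98,110,5))
E
```

```text
clock: 2.13
tcp_pos: [0.4815, 0.3966, 0.2307]
orientation: [-0.001, 0.569, 0.822, -0.001]
wrist_force: [-0.1, 0.5, -0.1]
finger_gap: 0.0404
clock: 2.55
tcp_pos: [0.4844, 0.3965, 0.2236]
orientation: [0.0, 0.57, 0.821, 0.001]
wrist_force: [-0.5, 0.1, 0.4]
finger_gap: 0.0397
travel [-0.009 -0.014  0.04 ] turn 0.006 tcp [0.4844 0.3965 0.2236] ang 0.3571 F [-0.49  0.14  0.45] t 2.55 gap 0.0397
```

View pics/g.png

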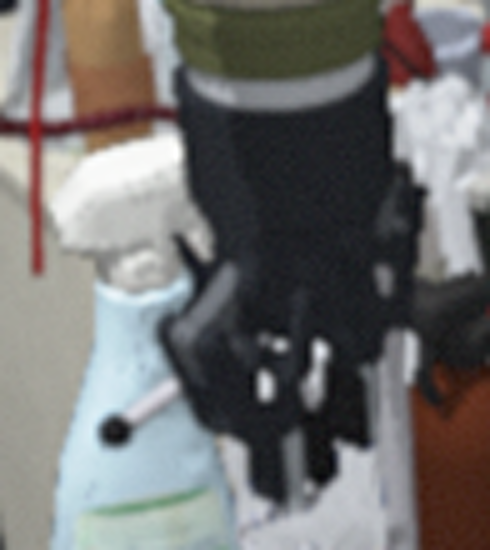

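Seven pictures viewed. The grip (bottom at about (318,485)) is between the fingers (left at about (265,480), right at about (355,430)). Closing.

```bash
python3 -m crank '{"travel": [[0,0,0],[0,0,0],[0,0,0],[0,0,0],[0,0,0]], "turn": [0,0,0,0,0]}' 5 25
python3 -m crank '{"travel": [[0,0,0],[0,0,0],[0,0,0],[0,0,0],[0,0,0]], "turn": [0,0,0,0,0]}' 5 70
python3 -m crank '{"travel": [[0,0,-0.1],[0,0,-0.3],[0,0,-0.5],[0,0,-0.7],[0,0,-0.95]], "turn": [0,0,0,0,0]}'
python3 -m crank '{"travel": [[0,0,0],[0,0,0]], "turn": [0,0]}'
```

```text
clock: 3.02
tcp_pos: [0.4841, 0.3962, 0.2229]
orientation: [0.0, 0.57, 0.821, 0.0]
wrist_force: [-0.8, -0.5, 2.0]
finger_gap: 0.012
clock: 3.43
tcp_pos: [0.4841, 0.3963, 0.2229]
orientation: [0.0, 0.57, 0.821, 0.0]
wrist_force: [-0.8, -0.3, 3.9]
finger_gap: 0.0108
clock: 3.85
tcp_pos: [0.4839, 0.3961, 0.2612]
orientation: [-0.0, 0.57, 0.821, -0.0]
wrist_force: [0.4, -0.2, -1.3]
finger_gap: 0.011
clock: 4.02
tcp_pos: [0.4845, 0.3965, 0.2617]
orientation: [0.0, 0.57, 0.821, 0.001]
wrist_force: [-0.4, 1.5, -0.5]
finger_gap: 0.011
```

```bash
python3 -m crank '{"travel": [[-0.4,0,0],[-0.9,0,0],[-1.4,0,0],[-1.8,0,0],[-1.9,0,0]], "turn": [0,0,0,0,0]}'
python3 - <<'E'
from h import *
P=st([-.049,-.030,0])[0]; print(P)
go([P[0],P[1],.171],.521)
E
```

```text
clock: 4.43
tcp_pos: [0.5111, 0.3229, 0.26]
orientation: [0.0, 0.571, 0.821, -0.001]
wrist_force: [-0.1, 0.9, -0.4]
finger_gap: 0.0109
[0.49529632 0.29437661 0.        ]
travel [-0.529 -0.617  2.227] turn -0.166 tcp [0.5111 0.3229 0.26  ] ang 0.3547 F [-0.09  0.87 -0.37] t 4.43 gap 0.0109
```

```bash
python3 -m crank '{"travel": [[-0.25,-0.3,0.2],[-0.53,-0.62,0.7],[-0.53,-0.62,1.3],[-0.53,-0.62,1.9],[-0.53,-0.62,2.23]], "turn": [-0.08,-0.166,-0.166,-0.166,-0.166]}'
python3 -m crank '{"travel": [[0,0,0],[0,0,0],[0,0,0],[0,0,0],[0,0,0]], "turn": [0,0,0,0,0]}'
python3 - <<'E'
from h import *
P=st([-.049,-.030,0])[0]
go([P[0],P[1],.171],.521)
s,t=cam("side"),cam("top");pickle.dump((s,t),open("c2.pkl","wb"))
o=np.hstack([crop(s["image"][:,:,::-1],205,205,100,100,5),crop(t["image"][:,:,::-1],235,180,75,125,4)]);cv2.imwrite("pics/i.png",o);print(o.shape)
E
```

```text
clock: 4.85
tcp_pos: [0.4931, 0.296, 0.1685]
orientation: [-0.001, 0.5, 0.866, -0.001]
wrist_force: [0.4, -0.6, -0.2]
finger_gap: 0.0108
clock: 5.27
tcp_pos: [0.4955, 0.2969, 0.1726]
orientation: [0.001, 0.5, 0.866, 0.001]
wrist_force: [0.1, 0.8, -0.6]
finger_gap: 0.0109
travel [-0.053 -0.037  0.041] turn 0.002 tcp [0.4955 0.2969 0.1726] ang 0.5232 F [ 0.14  0.76 -0.59] t 5.27 gap 0.0109
(500, 800, 3)
```

View pics/i.png

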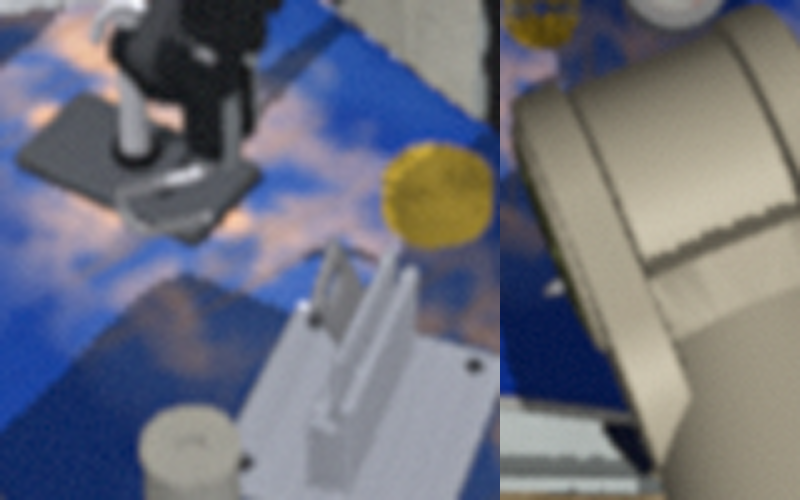

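```bash
cat >> h.py <<'E'
def hookpts(names=None):
    s,R=tool();G=s["tcp_pos"]+[0,0,.0151];X=-R[:,0]
    f=lambda x,z:G+X*x/1000+np.array([0,0,z/1000])
    return np.array([f(*p) for p in((-6,-56),(-26,-70),(-32,-73.5),(-45,-65),(-44,-57),(-6,-32))])
E
python3 - <<'E'
from h import *
s,t=pickle.load(open("c2.pkl","rb"))
print(((proj(s,hookpts())-[205,205]+.5)*5).round(0).tolist())
for l in(-.4,-.5,-.6):
    o,h=strap(l);print(l,((proj(s,np.vstack([o,h.mean(0)]))-[205,205]+.5)*5).round(0).tolist())
print(((proj(s,st([[.05,-.055,.008],[.05,.055,.008],[-.05,.055,.008],[-.05,-.055,.008],[-.002,.035,.078],[.002,.035,.078]]))-[205,205]+.5)*5).round(0).tolist())
# local jacobian: disp px per mm in stand x,y,z at hole
o,h=strap(-.5);c=h.mean(0)
J=[(proj(s,c+d)-proj(s,c))[0]*5/5 for d in (.005*np.array([[np.cos(SA),np.sin(SA),0],[-np.sin(SA),np.cos(SA),0],[0,0,1.]]))]
print(np.array(J)*5/5)
b=s["image"][:,:,::-1];cv2.imwrite("pics/j.png",np.hstack([crop(b,222,232,36,32,11),crop(b,258,246,36,32,11)]))
E
```

```text
[[213.0, 219.0], [168.0, 232.0], [155.0, 234.0], [125.0, 210.0], [126.0, 196.0], [212.0, 174.0]]
-0.4 [[355.0, 368.0], [376.0, 307.0], [350.0, 220.0], [326.0, 285.0], [344.0, 268.0]]
-0.5 [[356.0, 366.0], [377.0, 303.0], [343.0, 236.0], [320.0, 304.0], [339.0, 282.0]]
-0.6 [[357.0, 364.0], [377.0, 299.0], [336.0, 254.0], [314.0, 325.0], [334.0, 297.0]]
[[440.0, 553.0], [519.0, 361.0], [308.0, 299.0], [211.0, 479.0], [397.0, 246.0], [406.0, 248.0]]
[[ 2.41127465  0.6941704 ]
 [ 0.9092148  -1.72857202]
 [ 0.02732334 -1.82409684]]
```

View pics/j.png

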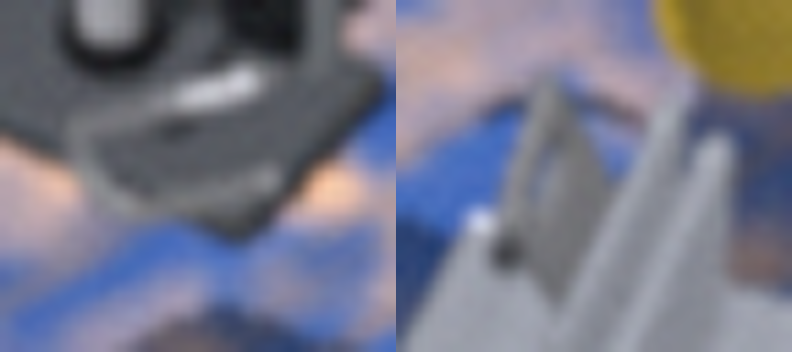

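Nine pictures viewed. The hook point measures raw (246.4,248.2) against (247.1,248.3) predicted, so the side camera and the arm agree within a pixel. The hole measures raw (271.2,262.8), which gives a lean of about -0.55 rad. I'll approach the staging point 20 mm before the hole.

```bash
cat >> h.py <<'E'
def gopt(x,y,z):  # hook point to stand-frame position
    P=st([x+.006,y,z+.056-.0151])[0];go(P,.521)
E
python3 - <<'E'
from h import *
gopt(-.025,-.0336,.1027)
d=np.array([.82,0,.574]);print("unit per 10mm along rod in tool axes: x",-.0082/.04,"z",-.00574/.04)
E
```

```text
travel [-0.802 -0.121  0.716] turn 0.002 tcp [0.4952 0.2967 0.1723] ang 0.5231 F [ 0.18 -1.08 -1.57] t 5.37 gap 0.0113
unit per 10mm along rod in tool axes: x -0.20500000000000002 z -0.14350000000000002
```

```bash
python3 -m crank '{"travel": [[-0.1,-0.12,0.3],[-0.3,-0.12,0.72],[-0.5,-0.12,0.72],[-0.7,-0.12,0.72],[-0.8,-0.12,0.72]], "turn": [0,0,0,0,0]}'
python3 -m crank '{"travel": [[0,0,0],[0,0,0],[0,0,0],[0,0,0],[0,0,0]], "turn": [0,0,0,0,0]}'
python3 - <<'E'
from h import *
gopt(-.025,-.0336,.1027)
s=cam("side");pickle.dump(s,open("c3.pkl","wb"))
b=s["image"][:,:,::-1];im=crop(b,240,236,56,46,14)
print(((proj(s,hookpts())-[240,236]+.5)*14).round(0).tolist())
cv2.imwrite("pics/k.png",im)
E
```

```text
clock: 5.78
tcp_pos: [0.5075, 0.2655, 0.1433]
orientation: [0.0, 0.501, 0.866, 0.0]
wrist_force: [0.6, -0.2, -0.6]
finger_gap: 0.011
clock: 6.2
tcp_pos: [0.5065, 0.2666, 0.1428]
orientation: [0.0, 0.5, 0.866, 0.0]
wrist_force: [-0.2, 0.2, 0.2]
finger_gap: 0.0114
travel [-0.009  0.013 -0.021] turn 0.002 tcp [0.5065 0.2666 0.1428] ang 0.5234 F [-0.21  0.15  0.23] t 6.2 gap 0.0114
[[305.0, 415.0], [176.0, 446.0], [138.0, 451.0], [53.0, 385.0], [58.0, 348.0], [304.0, 293.0]]
```

View pics/k.png

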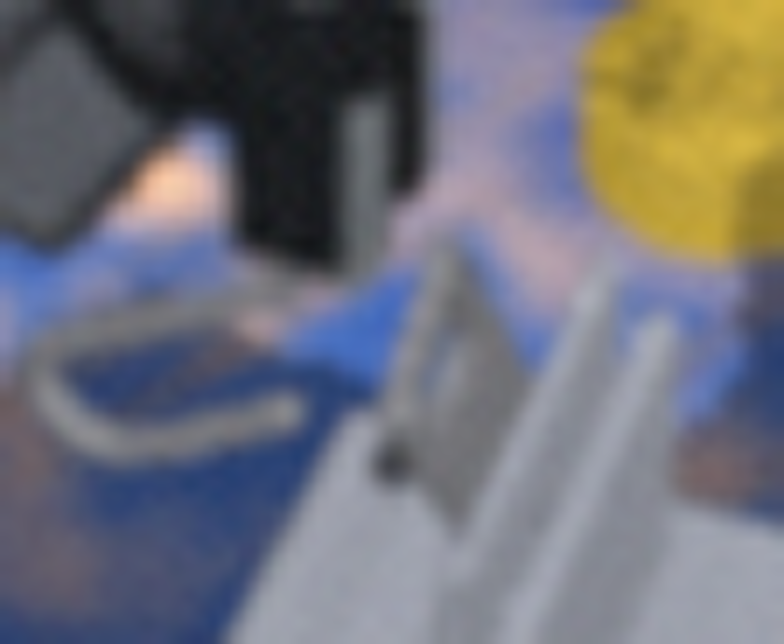

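Ten pictures viewed. The point is at (292,412) and the hole centre at about (439,367). The line of the rod passes about 1.5 mm low across the strap, so I'll correct that and advance in small steps along the rod axis.

```bash
python3 -m crank '{"travel": [[0,0.03,-0.02],[-0.06,0.03,-0.06],[-0.12,0.03,-0.10],[-0.18,0.03,-0.145],[-0.25,0.03,-0.195]], "turn": [0,0,0,0,0]}'
python3 -m crank '{"travel": [[-0.04,0,-0.028],[-0.08,0,-0.056],[-0.12,0,-0.084],[-0.16,0,-0.112],[-0.16,0,-0.112]], "turn": [0,0,0,0,0]}'
python3 -c "
from h import *
for i in range(1): gopt(-.005,-.0325,.1175)
print(get_state()['ft_torque'].round(3))"
```

```text
clock: 6.67
tcp_pos: [0.5127, 0.258, 0.1505]
orientation: [0.0, 0.5, 0.866, 0.0]
wrist_force: [-0.2, -0.5, 0.6]
finger_gap: 0.0112
clock: 7.08
tcp_pos: [0.5161, 0.2525, 0.155]
orientation: [0.0, 0.5, 0.866, 0.0]
wrist_force: [0.2, 0.2, -1.1]
finger_gap: 0.0111
travel [-0.083  0.009 -0.084] turn 0.002 tcp [0.5161 0.2525 0.155 ] ang 0.5227 F [ 0.16  0.2  -1.08] t 7.08 gap 0.0111
[ 0.018 -0.043  0.032]
```

```bash
for i in 1 2 3; do python3 -m crank '{"travel": [[-0.03,0,-0.021],[-0.06,0,-0.042],[-0.06,0,-0.042]], "turn": [0,0,0]}' | grep -E 'tcp|force'; done; python3 -c "
from h import *
s=cam('side');b=s['image'][:,:,::-1];gopt(-.005,-.0325,.1175)
print(((proj(s,hookpts())-[240,236]+.5)*14).round(0).tolist())
cv2.imwrite('pics/l.png',crop(b,240,236,56,46,14))"
```

```text
tcp_pos: [0.5171, 0.2505, 0.1566]
wrist_force: [0.4, 0.0, -1.1]
tcp_pos: [0.5184, 0.2484, 0.1583]
wrist_force: [0.8, -0.0, -0.3]
tcp_pos: [0.5196, 0.2463, 0.16]
wrist_force: [-0.5, 0.7, -0.3]
travel [0.093 0.009 0.039] turn 0.002 tcp [0.5195 0.2464 0.16  ] ang 0.5228 F [0.17 0.33 0.14] t 7.88 gap 0.0108
[[470.0, 368.0], [335.0, 400.0], [295.0, 406.0], [209.0, 339.0], [215.0, 300.0], [472.0, 243.0]]
```

```bash
for i in 1 2 3 4; do python3 -m crank '{"travel": [[-0.03,0,-0.021],[-0.06,0,-0.042],[-0.06,0,-0.042]], "turn": [0,0,0]}' | grep -E 'tcp|force'; done; python3 -c "
from h import *
s=cam('side');b=s['image'][:,:,::-1];gopt(-.005,-.0325,.1175)
print(((proj(s,hookpts())-[240,236]+.5)*14).round(0).tolist())
cv2.imwrite('pics/m.png',crop(b,240,236,56,46,14))"
```

```text
tcp_pos: [0.5208, 0.2442, 0.1617]
wrist_force: [0.5, 0.3, -0.5]
tcp_pos: [0.522, 0.2422, 0.1634]
wrist_force: [0.9, 0.1, -1.4]
tcp_pos: [0.5232, 0.2401, 0.1651]
wrist_force: [0.5, 0.8, -0.7]
tcp_pos: [0.5244, 0.238, 0.1667]
wrist_force: [0.3, -0.2, -0.4]
travel [0.332 0.01  0.207] turn 0.002 tcp [0.5243 0.2381 0.1667] ang 0.5228 F [ 0.3  -0.47 -0.26] t 8.93 gap 0.0109
[[536.0, 353.0], [399.0, 385.0], [359.0, 391.0], [272.0, 323.0], [278.0, 284.0], [539.0, 226.0]]
```

View pics/m.png

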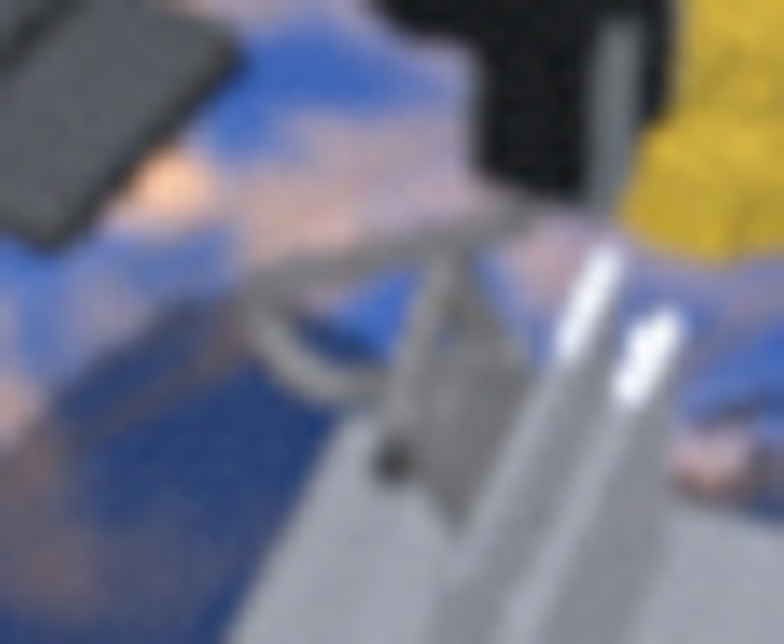

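Eleven pictures viewed. The rod now goes in behind the strap's left edge at about (390,390) and comes out in front of its face, with the point at about (520,350), and there is no contact force. I'll go 7 mm deeper and then lift slowly, with force checks.

```bash
for i in 1 2; do python3 -m crank '{"travel": [[-0.03,0,-0.021],[-0.06,0,-0.042],[-0.09,0,-0.063],[-0.09,0,-0.063]], "turn": [0,0,0,0]}' | grep -E 'tcp|force'; done
for i in 1 2 3 4; do python3 -m crank '{"travel": [[-0.01,0,-0.05],[-0.02,0,-0.1],[-0.02,0,-0.1]], "turn": [0,0,0]}' | grep -E 'tcp|force'; done
```

```text
tcp_pos: [0.5262, 0.2348, 0.1693]
wrist_force: [-0.6, -0.4, -0.7]
tcp_pos: [0.528, 0.2317, 0.1718]
wrist_force: [0.3, 0.5, -0.6]
tcp_pos: [0.5284, 0.2313, 0.1761]
wrist_force: [-0.1, -0.2, -0.8]
tcp_pos: [0.5287, 0.2305, 0.1799]
wrist_force: [1.3, -0.3, -1.5]
tcp_pos: [0.5292, 0.2298, 0.184]
wrist_force: [0.5, 1.1, -2.1]
tcp_pos: [0.5296, 0.2291, 0.1881]
wrist_force: [0.6, 0.5, -2.1]
```

```bash
for i in 1 2 3 4 5; do python3 -m crank '{"travel": [[0,0,-0.07],[0,0,-0.14],[0,0,-0.21],[0,0,-0.28]], "turn": [0,0,0,0]}' | grep -E 'tcp|force'; done
```

```text
tcp_pos: [0.5294, 0.2291, 0.1991]
wrist_force: [0.7, -0.1, -2.5]
tcp_pos: [0.5294, 0.2291, 0.2103]
wrist_force: [0.5, 1.6, -2.7]
tcp_pos: [0.5293, 0.2291, 0.2215]
wrist_force: [-0.2, 0.0, -2.2]
tcp_pos: [0.5293, 0.2291, 0.2326]
wrist_force: [0.2, -0.2, -2.3]
tcp_pos: [0.5293, 0.2291, 0.2439]
wrist_force: [-0.4, 0.2, -1.6]
```

```bash
python3 -m crank '{"travel": [[0,0,-0.1],[0,0,-0.2],[0,0,-0.4],[0,0,-0.6],[0,0,-0.8]], "turn": [0,0,0,0,0]}' | grep -E 'tcp|force'
python3 -m crank '{"travel": [[0,0,-0.2],[0,0,-0.4],[0,0,-0.6],[0,0,-0.6],[0,0,-0.6]], "turn": [0,0,0,0,0]}' | grep -E 'tcp|force'
python3 - <<'E'
from h import *
go([.4845+.0268*1.2,.3965-.0731*1.2,.263],.3565)
s=cam("side");cv2.imwrite("pics/n.png",crop(s["image"][:,:,::-1],200,150,130,140,4));pickle.dump(s,open("c5.pkl","wb"))
# auto check: compare with initial image: tag region changed?
a=pickle.load(open("c0.pkl","rb"))[0]["image"].astype(int);b=s["image"].astype(int)
print(b[252:262,268:274].mean((0,1)),a[252:262,268:274].mean((0,1)))
E
```

```text
tcp_pos: [0.5294, 0.2292, 0.2766]
wrist_force: [0.4, 0.8, -2.1]
tcp_pos: [0.5297, 0.2293, 0.3002]
wrist_force: [-0.8, 0.4, -2.1]
travel [1.886 0.709 0.932] turn 0.167 tcp [0.5297 0.2293 0.3002] ang 0.5231 F [-0.83  0.41 -2.07] t 13.1 gap 0.0109
[132.38333333 137.76666667 153.2       ] [167.16666667 169.48333333 185.85      ]
```

The wrist reads about 1.5 N more downward load than with the empty hook, so the tag is hanging. Back to the rail, slowly and turning.

```bash
python3 -m crank '{"travel": [[0.1,0.04,0],[0.3,0.12,0],[0.6,0.23,0],[0.9,0.34,0.1],[1.2,0.45,0.2]], "turn": [0.02,0.05,0.08,0.11,0.14]}'
python3 -c "
from h import *
go([.4845+.0268*1.05,.3965-.0731*1.05,.27],.3565)"
```

```text
clock: 13.57
tcp_pos: [0.5208, 0.28, 0.291]
orientation: [-0.0, 0.56, 0.828, -0.0]
wrist_force: [0.2, 0.3, -2.0]
finger_gap: 0.0108
travel [0.998 0.182 0.524] turn 0.025 tcp [0.5208 0.28   0.291 ] ang 0.3811 F [ 0.16  0.27 -2.02] t 13.57 gap 0.0108
```

```bash
python3 -m crank '{"travel": [[0.2,0.04,0.1],[0.45,0.09,0.2],[0.7,0.14,0.3],[0.9,0.17,0.45],[1.0,0.18,0.52]], "turn": [0.01,0.025,0.025,0.025,0.025]}' >/dev/null
python3 -m crank '{"travel": [[0,0,0],[0,0,0],[0,0,0],[0,0,0],[0,0,0]], "turn": [0,0,0,0,0]}' 
python3 -c "
from h import *
go([.4841,.3962,.269],.3555)"
```

```text
clock: 14.4
tcp_pos: [0.513, 0.3191, 0.2712]
orientation: [0.0, 0.57, 0.822, 0.0]
wrist_force: [-0.4, -0.4, -2.0]
finger_gap: 0.0107
travel [ 2.06  -0.003  0.056] turn 0.002 tcp [0.513  0.3191 0.2712] ang 0.3574 F [-0.43 -0.42 -2.  ] t 14.4 gap 0.0107
```

```bash
python3 -m crank '{"travel": [[0.15,0,0],[0.35,0,0],[0.6,0,0],[0.85,0,0],[1.1,0,0.02]], "turn": [0,0,0,0,0]}' |grep force
python3 -m crank '{"travel": [[0.25,0,0],[0.5,0,0],[0.7,0,0.02],[0.88,0,0.03],[0.96,0,0.04]], "turn": [0,0,0,0,0]}' |grep force
python3 -m crank '{"travel": [[0,0,0],[0,0,0],[0,0,0],[0,0,0],[0,0,0]], "turn": [0,0,0,0,0]}' |grep force
python3 -c "
from h import *
go([.4841,.3962,.2229],.3555)"
```

```text
wrist_force: [-0.7, -0.4, -2.3]
wrist_force: [0.4, 0.5, -2.7]
wrist_force: [1.0, 1.2, -2.3]
travel [1.00e-03 0.00e+00 1.14e+00] turn 0.002 tcp [0.4841 0.3961 0.2685] ang 0.3572 F [ 0.98  1.22 -2.33] t 15.65 gap 0.0105
```

```bash
python3 -m crank '{"travel": [[0,0,0.2],[0,0,0.4],[0,0,0.6],[0,0,0.8],[0,0,0.9]], "turn": [0,0,0,0,0]}' |grep -E 'tcp|force'
for i in 1 2 3; do python3 -m crank '{"travel": [[0,0,0.04],[0,0,0.08],[0,0,0.08]], "turn": [0,0,0]}' |grep -E 'tcp|force'; done
python3 - <<'E'
from h import *
s=cam("side");cv2.imwrite("pics/o.png",crop(s["image"][:,:,::-1],160,110,110,140,4));go([.4841,.3962,.2229],.3555)
E
```

```text
tcp_pos: [0.4831, 0.3962, 0.2303]
wrist_force: [-0.2, 0.6, -2.6]
tcp_pos: [0.4838, 0.3966, 0.229]
wrist_force: [0.3, -0.3, -1.9]
tcp_pos: [0.4839, 0.3967, 0.226]
wrist_force: [0.2, 0.4, -1.8]
tcp_pos: [0.484, 0.3968, 0.2231]
wrist_force: [0.2, -0.2, -0.6]
travel [-0.015 -0.003  0.007] turn 0.002 tcp [0.484  0.3968 0.2232] ang 0.358 F [-0.79  0.37  0.13] t 16.87 gap 0.0108
```

The load comes off exactly at the original hanging height. Releasing in steps.

```bash
python3 -m crank '{"travel": [[0,0,0],[0,0,0],[0,0,0],[0,0,0]], "turn": [0,0,0,0]}' 16 20 |grep -E 'force|gap'
python3 -m crank '{"travel": [[0,0,0],[0,0,0],[0,0,0],[0,0,0],[0,0,0]], "turn": [0,0,0,0,0]}' 40 |grep -E 'force|gap'
python3 -m crank '{"travel": [[0,0,-0.2],[0,0,-0.5],[0,0,-0.9],[0,0,-1.4],[0,0,-1.9]], "turn": [0,0,0,0,0]}' |grep -E 'tcp|force'
python3 -m crank '{"travel": [[0,0,-0.7],[0,0,-1.2],[0,0,-1.2],[0,0,-1.2],[0,0,-1.2]], "turn": [0,0,0,0,0]}' |grep -E 'tcp|force'
python3 - <<'E'
from h import *
s,t=cam("side"),cam("top")
o=np.hstack([crop(s["image"][:,:,::-1],155,120,100,150,4),crop(s["image"][:,:,::-1],235,160,100,150,4)]);cv2.imwrite("pics/p.png",o);print(o.shape)
E
```

```text
wrist_force: [0.0, -0.3, -0.2]
finger_gap: 0.0161
wrist_force: [0.6, 0.2, 0.8]
finger_gap: 0.04
tcp_pos: [0.4836, 0.3965, 0.2999]
wrist_force: [0.0, 0.2, 0.7]
tcp_pos: [0.4838, 0.3966, 0.3464]
wrist_force: [-0.7, -0.3, 0.1]
(600, 800, 3)
```

View pics/p.png

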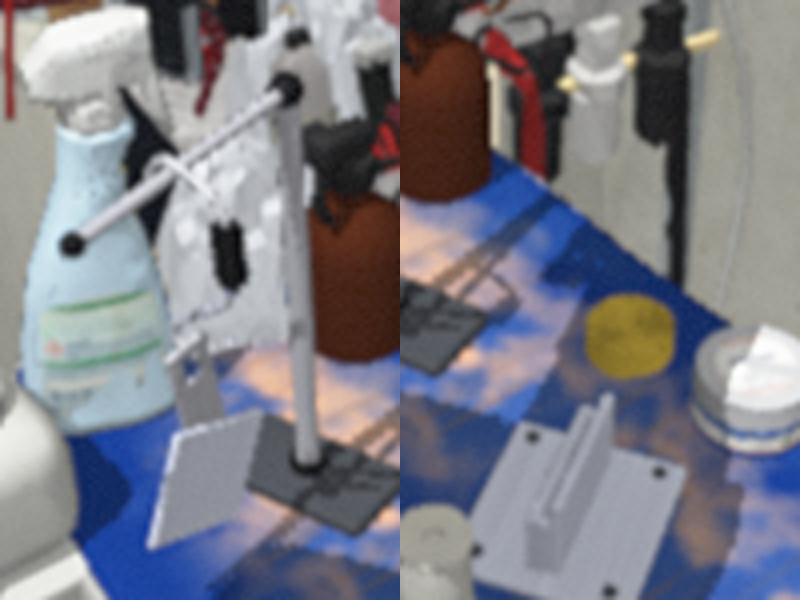

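The hook is over the bar at about (160,165), the tag hangs from it by the strap (strap at about (190,370), plate at about (205,480)), and the stand is empty with the bystanders in place. I'll let it settle, check that it is still, then hand in.

```bash
for i in 1 2 3 4 5 6 7 8; do python3 -m crank '{"travel": [[0,0,0],[0,0,0],[0,0,0],[0,0,0],[0,0,0]], "turn": [0,0,0,0,0]}' >/dev/null; done
python3 - <<'E'
from h import *
a=cam("side")["image"][195:260,190:225].astype(int)
for i in range(8): b=cam("side")["image"][195:260,190:225].astype(int)
print("tag region mean abs change",abs(a-b).mean(),abs(a-b).max());s=get_state();print(s["clock"],s["wrist_force"].round(1))
print(hand_in())
E
```

```text
tag region mean abs change 2.2376556776556775 34
22.3333 [0.2 0.3 0.8]
the job is handed in; nothing more can be done
None
```

The S-hook is back over the rail with the tag hanging from it, and I handed the job in at 22.3 s.

- **Taking the hook:** I took it off the rail by its black grip.
- **Threading:** I read the strap's lean as about -0.55 rad (towards -y) in the side camera. The point went through the hole in roughly 2 mm steps, and the wrist force never rose above its noise of about 1 N.
- **Lifting and hanging:** Lifting the tag out of its stand added about 1.5–2 N of load. I hung the hook at its original pose, where the load came off at the expected height. Then I released it and moved the gripper up, clear of it.

**Last checks:** The final picture shows the hook on the bar, the tag hanging by its strap, the stand empty, and the spool, tape measure and pot where they were. The wrist force was near zero.

**Less certain:** The pictures before hand-in differed slightly in the tag area (mean 2.2 grey levels, maximum 34). I took this for image noise and did not rule out a very small remaining swing. The two cameras also disagreed by 3–5 mm on the rail and stand positions, so I aimed by where the hook sat relative to the hole in the side view.

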